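# Bring the I-section sample round on the carousel and put it on the balance

## Robot

A 7-joint arm with a two-finger parallel gripper is mounted at the origin on the work surface. World frame = base frame: x ahead of the robot, y to its left, z up, the work surface at z = 0. Lengths are in m, angles in degrees, forces in N, time in s.
With the tool pointing down it reaches from about 0.425 to 0.875 m from the base axis. Payload 4.7 kg.
Tool frame: the origin (TCP) lies midway between the tips of the shut fingers; the grasp point (between the pads) lies 19 mm behind it; z points along the fingers, y is the line along which they close (so a half turn about z gives the same grasp; the last joint's range is limited). The gripper opens to 87 mm and grips with 3 to 60 N. Pads are 19 mm wide; open, the fingers measure 117 mm over their backs; the gripper's body (75 mm by 190 mm) begins 51 mm behind the grasp point.
Start: joints at [73.058, 18.392, -4.016, 83.108, 1.295, 78.541, -3.26], TCP at [0.198, -0.619, 0.223] pointing down, gripper open.
Joint ranges: [-163.93, 163.93], [-17.29, 119.83], [-79.2, 71.16], [3.27, 140.29], [-89.18, 269.18], [5.43, 117.66], [-154.24, 154.24]. Speed limits (degrees/s): [147.25, 147.25, 180, 180, 180, 180, 180].

## Interface

Orientations are given as [roll, pitch, yaw] about the fixed x, y, z axes, in that order (R = Rz(yaw) Ry(pitch) Rx(roll)).
In Python, from cell import env, viewer, boxes_of, masks_of gives the robot as it stands. The module is installed in compiled form; this text tells all that it offers.
- The arm moves only by the tool apply_moves, never from a script. Its argument "moves" is a list of rows, each a list of 7 numbers: the shift along the tool's x, y, z scaled (see below), then the turn, a rotation vector about the tool's x, y, z scaled (see below), then the opening, from 0 (shut) to 1 (fully open). A call has 1 to 20 rows; each row is the pose to reach, as a shift and turn from the pose commanded when the call began, along the tool's axes at that moment; what a row does not reach only later rows make up. The controller multiplies each number of a shift by 0.2 m and each number of a turn by 1.5 rad. A row lasts 1/10 s, in which the tool goes at most 50 mm and 8.59 degrees, less where a joint would pass 70% of its speed; a pose out of reach is approached as far as the arm can. A call with a number of a shift or a turn outside -1 to 1 is refused whole. A call with a gripper value outside its range is refused whole. The fingers move at their own pace and stop on an object; "grip_force" is the grip in N (left out, the last holds). Time passes only in rows, so rows that repeat a pose let the fingers close. It gives the time, the measured TCP pose, the force, the opening and the grip force at its end, in the units of the state.
- env.get_obs(): the state, without advancing time (a new reading comes with each control period).
- viewer.read_camera(name): name is "side" or "top" or "wrist"; returns the picture (420x560x3 uint8, red, green, blue); there is no depth.
- viewer.get_calibration(name): a dict with "fov_y" (degrees; the focal length in pixels is half the picture's height over the tangent of half this angle, whatever the lens; pixels are square), "cx", "cy" (the principal point, pixels), "position" and "orientation" of the camera in the world. Camera axes: x right, y up, looking along -z (the intrinsics and any distortion apply to the point x, -y, -z); pixel columns grow to the right and rows downward; lengths in m; the calibration is good to about 2 mm. The wrist camera is an equidistant fisheye: a pixel r from the principal point sees the ray r / f radians off the axis. A picture is of the moment at which its call begins: read the wrist's pose just before it. get_calibration takes no time and is no camera call; for the wrist camera it gives the pose at the moment of the call.
- env.sign_off(): hands the job in; it is judged then, once.
Trained networks look in the newest picture that a camera, given by its name, has taken for a name from the list of things; names that differ only in an ending like _2 or _b are one class to them, and where a whole thing is asked for, a point or a joint stands for the part that bears it (a point fixed in the world has none). Each returns a list of dicts, best first, with "conf" (0 to 1); they miss things now and then, are a little off and sometimes report something else, mostly with a low value. They report only what shows in the picture. A call takes as long as a camera call. They do not tell look-alikes from the thing itself.
- boxes_of(camera, target): "location" ([column, row] in pixels, amid what is visible of it).
- masks_of(camera, target): "pixels" (420x560 bool, what is visible of it) and "location" ([column, row] in pixels, amid what is visible of it).
The state is a dict: "time_s": time; "qpos": joint angles; "joint_velocities": joint speeds; "effort": joint torques, N m; "tool_pos": TCP position; "tool_rot": TCP orientation; "force": force on the tool from outside, world axes, zero at the start; "wrist_torque": the same for the moment, N m; "grip_width": finger opening in m; "grasp_force": force on a finger pad.
Only numpy, scipy, OpenCV 4.12 (cv2) and the standard library are available. Lean on these libraries where they do the work, as an engineer would, in place of code of your own. Each camera call takes 0.05 s, during which the arm holds its last target. There are 200 camera calls.

## Task

Turn the sample carousel (it has a bar knob on top) until the piece of I-section stands in the middle of the cover's front opening, then lift it out there. Set it down gently, upright on the middle of the balance pan, without pressing hard on the pan, and let go. Leave the other samples standing in the carousel and do not knock over the calibration weight or the beaker.

Things in the scene. Friction and masses are not known exactly. Their poses are not given: they have to be found in the camera images.
- carousel_foot: Carousel's fixed foot, a grey disc 300 mm across and 18 mm high. Origin: on the table under the turning axis, z up. A flat clear cover (hexagonal, 82 to 86 mm above the table, edged with steel wire, on four posts) lies over five of the six compartments. It is missing over the 60 degree sector centred on the foot's own -x direction: this is the front opening, the only place where a sample can be lifted out. The cover has a hole of 40 mm radius round the axis for the knob.
- carousel (a joint): Turn of the black turntable (254 mm across, six compartments at 60 degrees, floor 30 mm above the table, radial walls 12 mm high, samples standing about 92 mm from the axis). Radians, 0 at the start whatever the start pose, grows anticlockwise seen from above; at least 7 rad either way, about 0.06 N m of friction, stays where it is left. The samples ride along by friction, so turn it smoothly.
- turn_knob (a point): Centre of the white bar knob on the turntable's axis, 113 mm above the table, to grip from above. The bar is 56 mm long (along this point's x), 16 mm wide (y) and 32 mm high (97 to 129 mm above the table); it is fixed to the turntable and turns it. Below it is a shaft of 12 mm radius.
- i_sample_centre (a point): Centre (half-way up) of the wanted sample: an upright offcut of aluminium I-section, 40 x 40 mm in plan and 45 mm high, about 0.1 kg. Its two flanges are plates 8 mm thick and 40 mm wide (along y) whose outer faces lie at x = -20 and +20 mm, joined by an 8 mm web along x; z up. It can be gripped over 40 mm along x or along y.
- balance: White balance, 290 x 200 mm and 58 mm high, display on its side towards the robot. Origin: on the table under the middle of the pan. Fixed.
- pan_top (a point): Centre of the top face of the balance's round steel pan, 110 mm across, 76 mm above the table, flat with no rim.
- pan (a joint): Sinking of the pan in m, 0 unloaded, positive down, 10 mm of travel; a spring of 2 N per mm, so the sample alone sinks it about 0.5 mm.
- round_sample_centre (a point): Centre of another sample that stays in the carousel: upright aluminium round bar 38 mm across, 45 mm high.
- hex_sample_centre (a point): Centre of another sample that stays in the carousel: upright aluminium hexagonal bar 38 mm across flats, 45 mm high.
- angle_sample_centre (a point): Centre of another sample that stays in the carousel: upright aluminium angle (L) section, 40 mm legs 8 mm thick, 45 mm high.
- square_sample_centre (a point): Centre of another sample that stays in the carousel: upright aluminium square bar 36 mm wide, 45 mm high.
- flat_sample_centre (a point): Centre of another sample that stays in the carousel: upright aluminium rectangular bar 40 x 26 mm, 45 mm high.
- cal_weight: Bystander: steel calibration weight, 26 mm across, 47 mm high, standing between carousel and balance. Origin at its underside.
- beaker: Bystander: glass beaker, 56 mm across, 70 mm high. Origin at its underside.
There are look-alikes about, which are no part of the job. What is shaped like the part that bears square_sample_centre but pink is not meant.

How it is judged (in metres and radians):
On the way, in this order (a step that is already met when the one before it is completed fails the run):
1. the I-section sample, still standing in the carousel, is in the front opening (within 25 mm of its middle line) (y of i_sample_centre in the frame of carousel_foot between -0.025 and 0.025 m and x of i_sample_centre in the frame of carousel_foot between -0.125 and -0.065 m and z of i_sample_centre in the frame of carousel_foot below 0.065 m and angle between i_sample_centre's own z axis and vertical below 0.2 rad), for 0.2 s.
2. the I-section sample is lifted clear of the carousel (z of i_sample_centre in the frame of carousel_foot above 0.085 m), for 0.1 s.
At the end, for the whole second after the job is handed in: The I-section sample stands upright (within 0.1 rad) and at rest on the balance pan, its centre within 15 mm of the pan's centre; the turntable is still, and the other five samples stand upright on its floor (horizontal distance between i_sample_centre and pan_top below 0.015 m and angle between i_sample_centre's own z axis and vertical below 0.1 rad and z of i_sample_centre in the frame of pan_top between 0.018 and 0.027 m and linear speed of i_sample below 0.02 m/s and velocity of joint carousel between -0.05 and 0.05 rad/s and height (world z) of round_sample_centre between 0.045 and 0.06 m and height (world z) of hex_sample_centre between 0.045 and 0.06 m and height (world z) of angle_sample_centre between 0.045 and 0.06 m and height (world z) of square_sample_centre between 0.045 and 0.06 m and height (world z) of flat_sample_centre between 0.045 and 0.06 m and angle between each of round_sample_centre, hex_sample_centre, angle_sample_centre, square_sample_centre, flat_sample_centre's own z axis and vertical below 0.2 rad); the robot touches nothing.
It fails at once if the balance pan is pushed down more than 6 mm (about 12 N) (value of joint pan above 0.006 m).
It fails at once if another sample is lifted out of the carousel (height (world z) of any of round_sample_centre, hex_sample_centre, angle_sample_centre, square_sample_centre, flat_sample_centre above 0.085 m).
It fails at once if the calibration weight or the beaker is knocked over (angle between any of cal_weight, beaker's own z axis and vertical above 0.5 rad).
It also fails if it takes over 64 s, if anything falls off the work surface, if the arm or the gripper's body presses on something with over 40 N, if the wrist force passes 120 N, or if a joint passes its speed limit or range.

## Working session

There is one attempt and no reset: what is moved stays moved. The work goes in short steps, Python scripts to look and compute and a tool call to move; the robot and the scene stay as the last step left them, time stands still between calls to the robot, and variables do not carry over. Pictures are saved under pics/ and viewed, at most 11 in all, crops included, and the job is handed in when it is done.

Besides the shell and the picture viewer there is one more tool, called after "Request:" by a JSON object that holds its "fn" and its "kwargs". apply_moves: Moves the arm, as the interface text tells. Shifts and turns lie within -1 to 1; 1 stands for 0.2 m of shift or 1.5 rad of turn. Its arguments: {"type":"object","properties":{"moves":{"type":"array","items":{"type":"array","items":{"type":"number","minimum":-1,"maximum":1}}},"grip_force":{"type":"number"}},"required":["moves"]}

```bash
mkdir -p pics
cat > h.py <<'E'
import numpy as np, cv2
from scipy.spatial.transform import Rotation as R
from cell import env, viewer, boxes_of, masks_of
def rot(o):
    o=np.array(o,float)
    if o.shape==(3,3): return o
    if o.shape==(4,): return R.from_quat(o[[1,2,3,0]]).as_matrix()
    return R.from_euler('xyz',o,degrees=True).as_matrix()
def ray(c,px,fish=False):
    f=210/np.tan(np.radians(c['fov_y'])/2); u=(px[0]-c['cx'])/f; v=(px[1]-c['cy'])/f
    if fish:
        r=np.hypot(u,v); s=np.sin(r)/max(r,1e-9); d=np.array([u*s,-v*s,-np.cos(r)])
    else: d=np.array([u,-v,-1])
    return rot(c['orientation'])@d
def at(c,px,z,fish=False):
    d=ray(c,px,fish); p=np.array(c['position']); return p+d*(z-p[2])/d[2]
def proj(c,P,fish=False):
    d=rot(c['orientation']).T@(np.array(P)-c['position']); f=210/np.tan(np.radians(c['fov_y'])/2)
    x,y,z=d[0],-d[1],-d[2]
    if fish:
        h=np.hypot(x,y); k=np.arctan2(h,z)/max(h,1e-9); return np.array([c['cx']+f*x*k,c['cy']+f*y*k])
    return np.array([c['cx']+f*x/z,c['cy']+f*y/z])
def snap(n,f=None):
    im=viewer.read_camera(n)
    if f: cv2.imwrite('pics/'+f,im[...,::-1])
    return im
E
python3 - <<'E'
from h import *
t=snap('top');s=snap('side')
cv2.imwrite('pics/a.png',cv2.resize(np.hstack([t]),(800,600))[...,::-1]);cv2.imwrite('pics/b.png',s[...,::-1])
for n in['top','side','wrist']:print(n,viewer.get_calibration(n))
print(env.get_obs())
Z=dict(turn_knob=.129,i_sample_centre=.075,balance=.058,pan_top=.076,round_sample_centre=.075,hex_sample_centre=.075,angle_sample_centre=.075,square_sample_centre=.075,flat_sample_centre=.075,cal_weight=.047,beaker=.07,carousel_foot=.018)
c=viewer.get_calibration('top')
for k,z in Z.items():
    for b in boxes_of('top',k)[:3]: print(k,round(b['conf'],2),np.round(b['location']),at(c,b['location'],z).round(3))
E
```

```text
top {'fov_y': 43.176547649968306, 'cx': 284.4175156988333, 'cy': 201.6966307671818, 'position': array([0.24382855, 0.01418038, 1.43500868]), 'orientation': array([ 10.72707206,   0.65267719, -89.71797533])}
side {'fov_y': 54.84660807945022, 'cx': 280.1744729662884, 'cy': 214.1500984606827, 'position': array([0.01263942, 0.53129883, 0.58046643]), 'orientation': array([  55.80470974,   -0.90616371, -133.90509007])}
wrist {'fov_y': 65.70646984690485, 'cx': 283.61606480240323, 'cy': 217.19734066464883, 'position': array([ 0.26121944, -0.59706248,  0.38388369]), 'orientation': array([-14.50354818,   0.09005058, -72.28346847])}
{'time_s': 0.1, 'qpos': array([73.05865092, 18.43372098, -4.01512773, 83.16810466,  1.29534557,
       78.5397643 , -3.26115416]), 'joint_velocities': array([-0.08945478, -0.08714286, -0.00700685, -0.03479716, -0.05953886,
       -0.01578564,  0.07397672]), 'effort': array([ 3.07840237e-04, -4.92573631e+01, -4.05645110e-01, -3.13399565e+01,
       -6.41159993e-02,  3.94448941e-02,  7.21457445e-05]), 'tool_pos': array([ 0.19795107, -0.61861099,  0.2215815 ]), 'tool_rot': array([-1.79903658e+02,  5.89247352e-03,  1.77494844e+01]), 'force': array([ 1.08619457, -0.22033337, -0.41615509]), 'wrist_torque': array([0.0318735 , 0.00499148, 0.00373426]), 'grasp_force': 0.0, 'grip_width': 0.08673396516215323}
turn_knob 0.8 [229. 204.] [0.485 0.169 0.129]
i_sample_centre 0.36 [313. 241.] [ 0.4   -0.044  0.075]
balance 0.55 [380. 184.] [ 0.554 -0.223  0.058]
balance 0.51 [228. 199.] [0.512 0.181 0.058]
pan_top 0.91 [380. 169.] [ 0.59  -0.222  0.076]
square_sample_centre 0.74 [238. 218.] [0.457 0.152 0.075]
square_sample_centre 0.69 [183. 287.] [0.281 0.287 0.075]
square_sample_centre 0.62 [224. 284.] [0.29  0.183 0.075]
flat_sample_centre 0.57 [377. 182.] [ 0.553 -0.213  0.075]
beaker 0.67 [309. 124.] [ 0.716 -0.034  0.07 ]
carousel_foot 0.96 [213. 170.] [0.599 0.229 0.018]
```

View pics/a.png

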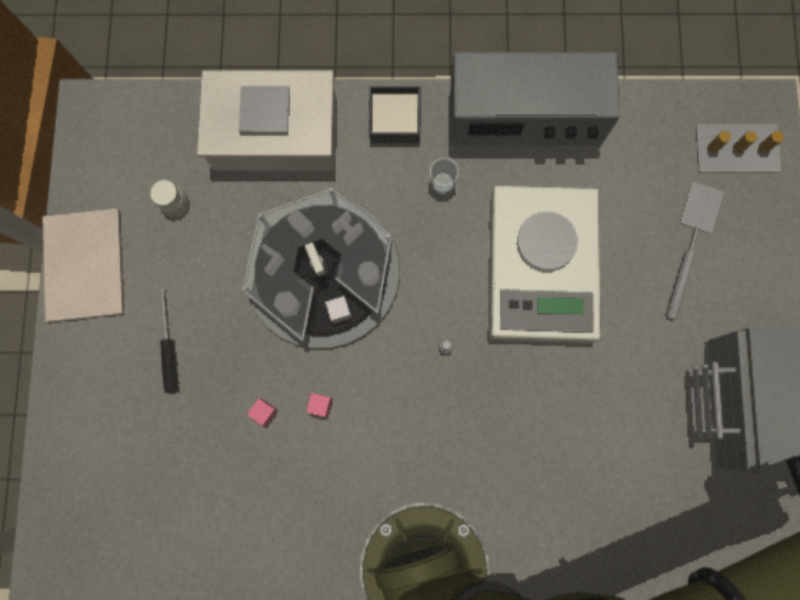

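View pics/b.png

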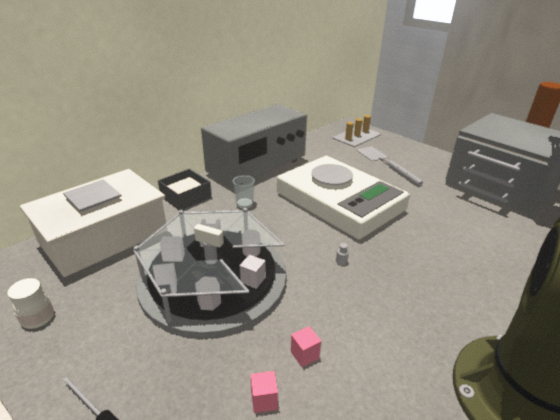

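Top view (800×600 scale): I-section candidates in the carousel are I (347,228), flat (299,222), angle (272,262), hex (287,304), square (338,308), round (368,272). There are pink cubes at (262,411) and (319,405). The knob is at (315,258), the opening faces the robot, the pan is at (547,241), the weight at (446,347) and the beaker at (444,177). By shape I choose (347,228), and I'll check it in a close crop.

Run:
```python
from h import *
t=snap('top');c=viewer.get_calibration('top')
x0,y0,k=160,120,6
cv2.imwrite('pics/c.png',cv2.resize(t[y0:y0+100,x0:x0+133],None,fx=k,fy=k,interpolation=cv2.INTER_CUBIC)[...,::-1])
m=masks_of('top','pan_top')[0]['pixels']; p=np.argwhere(m)[:,::-1]
(u,v),r,_=[*cv2.fitEllipse(cv2.convexHull(p))]; print('pan',u,v,r,at(c,(u,v),.076))
m=masks_of('top','carousel_foot')
for q in m[:2]: 
  p=np.argwhere(q['pixels'])[:,::-1]; e=cv2.fitEllipse(cv2.convexHull(p)); print('foot',q['conf'],len(p),e,at(c,e[0],.018))
for w,z in(('cal_weight',.03),('beaker',.04)):
  for cam in('side','top'):
    if cam=='side': snap('side')
    for b in boxes_of(cam,w)[:2]: print(w,cam,b['conf'],b['location'],at(viewer.get_calibration(cam),b['location'],z))
# sanity guess of weight
print(at(c,(312,241),.047),at(c,(220.5,180.6),.129))
```

```text
pan 382.8357238769531 167.22305297851562 (39.96060562133789, 41.96370315551758) [ 0.59432259 -0.22778324  0.076     ]
foot 0.69 7136 ((224.0640106201172, 187.814453125), (108.33456420898438, 111.8043212890625), 145.43568420410156) [0.55038696 0.19690014 0.018     ]
cal_weight side 0.79 [342.4, 255.0] [ 0.3905108  -0.02719334  0.03      ]
cal_weight top 0.51 [311.6, 242.6] [ 0.39963018 -0.04120314  0.03      ]
beaker side 0.6 [243.9, 190.2] [ 0.72330074 -0.03386103  0.04      ]
beaker side 0.47 [330.4, 172.9] [ 0.63289811 -0.27327843  0.04      ]
beaker top 0.77 [307.8, 123.4] [ 0.72743203 -0.03187601  0.04      ]
beaker top 0.23 [384.7, 166.4] [ 0.60591027 -0.23929017  0.04      ]
[ 0.40195999 -0.04160133  0.047     ] [0.5449997  0.19209405 0.129     ]
```

View pics/c.png

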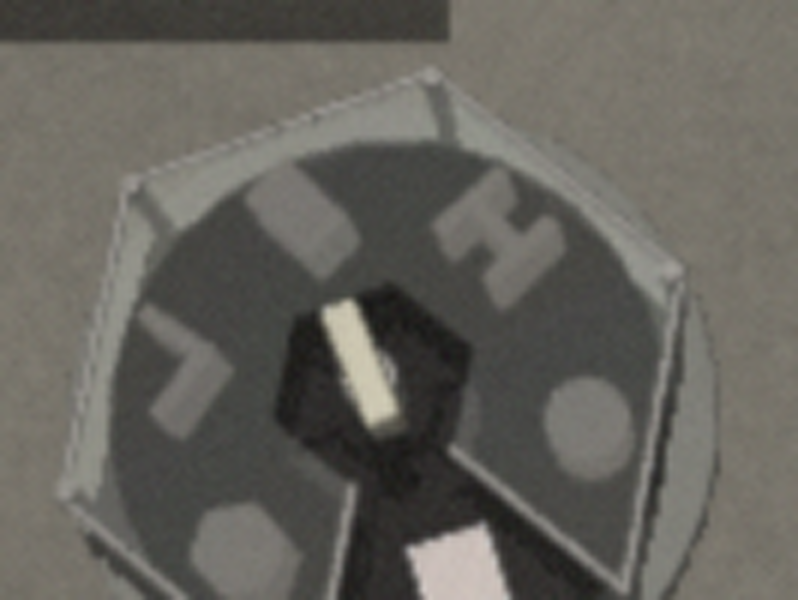

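The crop confirms the I-section at crop (500,240), which is top px (243,160). The knob bar centre is at crop (358,362), and the square sample stands in the opening.

```bash
cat >> h.py <<'E'
def plan(P,yaw):
    "numbers for shift (scaled) and turn (scaled) to TCP P pointing down with tool y at azimuth = yaw-90"
    o=env.get_obs(); A=rot(o['tool_rot']); B=rot([180,0,yaw])
    s=A.T@(np.array(P)-o['tool_pos'])/.2; w=R.from_matrix(A.T@B).as_rotvec()/1.5
    print('t',o['time_s'],'tcp',np.round(o['tool_pos'],4),np.round(o['tool_rot'],2),'shift',s.round(4),'turn',w.round(4))
E
python3 - <<'E'
from h import *
c=viewer.get_calibration('top'); f=lambda u,v,z:at(c,(160+u/6,120+v/6),z)
V=[f(*q,.086)[:2] for q in((432,75),(682,272),(625,585),(65,490),(130,185))]
ctr=np.mean([V[0],V[4],V[1],V[3]],0); print('vertices',np.round(V,3))
from scipy.optimize import least_squares
ang=[0,-60,-120,120,60]
r=least_squares(lambda p:np.ravel([p[:2]+p[2]*np.array([np.cos(np.radians(p[3]+a)),np.sin(np.radians(p[3]+a))])-v for a,v in zip(ang,V)]),[.55,.19,.15,0]).x
print('fit',r,'opening az',r[3]+180,)
I=f(500,240,.075); print('I',I, np.degrees(np.arctan2(*(I[:2]-r[:2])[::-1])),np.linalg.norm(I[:2]-r[:2]))
a,b=f(337,305,.129),f(385,420,.129);print('bar',(a+b)/2,np.linalg.norm(a-b),np.degrees(np.arctan2(*(a-b)[1::-1])))
plan([.40,-.40,.25],-0); plan([.55,.19,.25],0)
E
```

```text
vertices [[0.686 0.171]
 [0.596 0.059]
 [0.458 0.083]
 [0.499 0.325]
 [0.635 0.303]]
fit [ 0.54687947  0.19284793  0.14138517 -9.2745912 ] opening az 170.72540880246166
I [0.61357351 0.14038157 0.075     ] -38.191151849158466 0.08485759906212895
bar [0.54556079 0.19298907 0.129     ] 0.05413697685322293 23.53354924113639
t 1.15 tcp [ 0.1981 -0.6191  0.2226] [180.     0.    17.75] shift [ 1.2952 -0.7354 -0.1371] turn [0.     0.     0.2066]
t 1.15 tcp [ 0.1981 -0.6191  0.2226] [180.     0.    17.75] shift [ 2.909  -3.3162 -0.1372] turn [0.     0.     0.2066]
```

Run:
```python
from h import *
W=[(-72.27,.65,.2226,17.75),(-56,.65,.235,55),(-38,.64,.25,92),(-18,.63,.25,129.5),(1,.605,.25,166.5),(19.43,.58,.25,203.5)]
T=[(np.array([r*np.cos(np.radians(a)),r*np.sin(np.radians(a)),z]),rot([180,0,y])) for a,r,z,y in W]
for (p,A),(q,B) in zip(T,T[1:]): print(((A.T@(q-p))/.2).round(3),(R.from_matrix(A.T@B).as_rotvec()/1.5).round(3),q.round(3))
```

```text
[ 0.911 -0.13  -0.062] [-0.     0.    -0.433] [ 0.363 -0.539  0.235]
[ 0.997  0.161 -0.075] [-0.     0.    -0.431] [ 0.504 -0.394  0.25 ]
[0.98  0.509 0.   ] [ 0.     0.    -0.436] [ 0.599 -0.195  0.25 ]
[0.774 0.675 0.   ] [ 0.     0.    -0.431] [0.605 0.011 0.25 ]
[0.495 0.819 0.   ] [-0.     0.    -0.431] [0.547 0.193 0.25 ]
```

Request:
{"fn": "apply_moves", "kwargs": {"moves": [[0.91, -0.13, -0.06, 0, 0, -0.433, 1], [0.91, -0.13, -0.06, 0, 0, -0.433, 1], [0.91, -0.13, -0.06, 0, 0, -0.433, 1], [0.91, -0.13, -0.06, 0, 0, -0.433, 1], [0.91, -0.13, -0.06, 0, 0, -0.433, 1], [0.91, -0.13, -0.06, 0, 0, -0.433, 1], [0.91, -0.13, -0.06, 0, 0, -0.433, 1]]}}

```text
time_s: 1.85
tool_pos: [0.3624, -0.5396, 0.2345]
tool_rot: [-180.0, 0.1, 54.8]
force: [-0.1, -1.3, 0.1]
grip_width: 0.0869
grasp_force: 0.0
```

Request:
{"fn": "apply_moves", "kwargs": {"moves": [[1, 0.16, -0.075, 0, 0, -0.433, 1], [1, 0.16, -0.075, 0, 0, -0.433, 1], [1, 0.16, -0.075, 0, 0, -0.433, 1], [1, 0.16, -0.075, 0, 0, -0.433, 1], [1, 0.16, -0.075, 0, 0, -0.433, 1], [1, 0.16, -0.075, 0, 0, -0.433, 1], [1, 0.16, -0.075, 0, 0, -0.433, 1]]}}

```text
time_s: 2.55
tool_pos: [0.5027, -0.3958, 0.2492]
tool_rot: [-179.9, 0.1, 91.9]
force: [-0.6, -0.4, 0.9]
grip_width: 0.087
grasp_force: 0.0
```

Request:
{"fn": "apply_moves", "kwargs": {"moves": [[0.98, 0.51, 0, 0, 0, -0.433, 1], [0.98, 0.51, 0, 0, 0, -0.433, 1], [0.98, 0.51, 0, 0, 0, -0.433, 1], [0.98, 0.51, 0, 0, 0, -0.433, 1], [0.98, 0.51, 0, 0, 0, -0.433, 1], [0.98, 0.51, 0, 0, 0, -0.433, 1], [0.98, 0.51, 0, 0, 0, -0.433, 1]]}}

```text
time_s: 3.25
tool_pos: [0.5981, -0.1968, 0.2492]
tool_rot: [-179.9, 0.0, 129.1]
force: [-0.8, -0.6, 0.1]
grip_width: 0.087
grasp_force: 0.0
```

Request:
{"fn": "apply_moves", "kwargs": {"moves": [[0.77, 0.675, 0, 0, 0, -0.433, 1], [0.77, 0.675, 0, 0, 0, -0.433, 1], [0.77, 0.675, 0, 0, 0, -0.433, 1], [0.77, 0.675, 0, 0, 0, -0.433, 1], [0.77, 0.675, 0, 0, 0, -0.433, 1], [0.77, 0.675, 0, 0, 0, -0.433, 1], [0.77, 0.675, 0, 0, 0, -0.433, 1]]}}

```text
time_s: 3.95
tool_pos: [0.6059, 0.0065, 0.2491]
tool_rot: [-179.9, -0.0, 166.2]
force: [-0.0, -0.7, -0.5]
grip_width: 0.087
grasp_force: 0.0
```

Request:
{"fn": "apply_moves", "kwargs": {"moves": [[0.49, 0.8, 0, 0, 0, -0.433, 1], [0.49, 0.8, 0, 0, 0, -0.433, 1], [0.49, 0.8, 0, 0, 0, -0.433, 1], [0.49, 0.8, 0, 0, 0, -0.433, 1], [0.49, 0.8, 0, 0, 0, -0.433, 1], [0.49, 0.8, 0, 0, 0, -0.433, 1], [0.49, 0.8, 0, 0, 0, -0.433, 1], [0.49, 0.8, 0, 0, 0, -0.433, 1]]}}

```text
time_s: 4.75
tool_pos: [0.5485, 0.1864, 0.2492]
tool_rot: [-180.0, -0.0, -156.5]
force: [-0.3, 0.4, -0.5]
grip_width: 0.0865
grasp_force: 0.0
```

Run:
```python
from h import *
plan([.547,.193,.103],203.5); print(env.get_obs()['qpos'].round(1))
c=viewer.get_calibration('wrist'); w=snap('wrist')
for n,P in(('knob',(.5465,.193,.129)),('I',(.6136,.1404,.075))):
  u=proj(c,P,True); print(n,u); cv2.circle(w,tuple(int(x) for x in u),3,(255,0,0),1)
for b in boxes_of('wrist','i_sample_centre')[:2]+boxes_of('wrist','turn_knob')[:2]: print(b['conf'],b['location'])
cv2.imwrite('pics/d.png',cv2.resize(w,(784,588))[...,::-1])
```

```text
t 4.75 tcp [0.5485 0.1864 0.2492] [-1.7996e+02 -4.0000e-02 -1.5655e+02] shift [-0.0065  0.0337  0.7309] turn [-0.0005 -0.0004 -0.0005]
[ 25.9  16.5 -56.8  89.7  14.   81.3  81.5]
knob [289.61641448 214.03981241]
I [220.56232943 238.10038469]
0.58 [299.6, 165.8]
```

View pics/d.png

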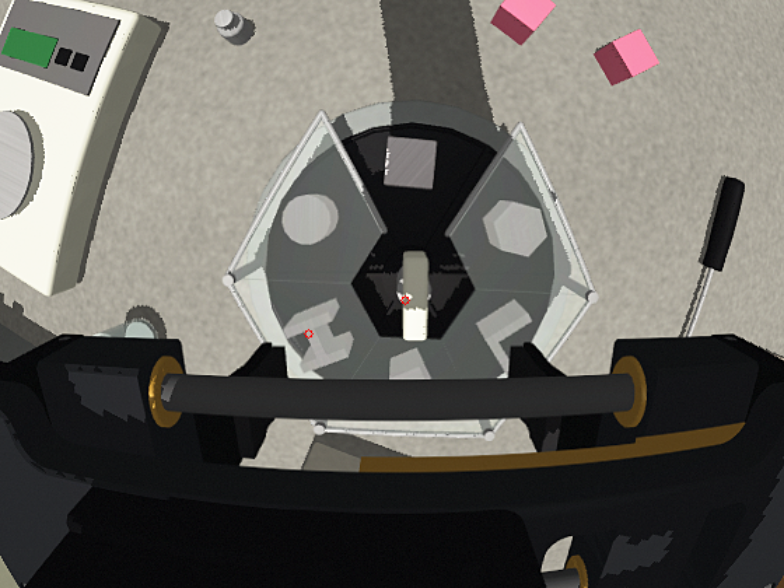

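The wrist view shows the bar knob centred near (415,295) of the enlarged picture and the I at (318,333). That is about 10 px right of my projections at (405,299) and (308,333), so I'll re-measure now that the arm has settled.

Run:
```python
from h import *
for k in range(2):
  c=viewer.get_calibration('wrist'); w=snap('wrist'); print(env.get_obs()['tool_pos'],c['position'],c['orientation'])
  g=w.astype(int); hsv=cv2.cvtColor(w,cv2.COLOR_RGB2HSV)
  m=((hsv[...,2]>130)).astype(np.uint8); m[:178]=0;m[246:]=0;m[:,:275]=0;m[:,320:]=0
  n,l,s,ce=cv2.connectedComponentsWithStats(m); i=1+np.argmax(s[1:,4]); print(s[i],ce[i])
  r=cv2.minAreaRect(np.argwhere(l==i)[:,::-1].astype(np.float32)); print(r)
  b=cv2.boxPoints(r); print([at(c,q,.129,True)[:2].round(4) for q in b],at(c,r[0],.129,True))
  pp=[at(c,np.array(q)/1.4,.075,True)[:2].round(4) for q in((318,333),(309,218),(410,163))];print('I,round,square',pp)
t=snap('top');ct=viewer.get_calibration('top')
for z in(.129,):
  q=proj(ct,at(c,r[0],z,True)); print('in top',q, (q-[160,120])*6)
```

```text
[0.54774637 0.18838205 0.2494317 ] [0.48379921 0.16176187 0.41171881] [-1.44817514e+01  2.04656691e-02  1.13611956e+02]
[282 184  24  59 964] [294.21576763 213.41804979]
((293.5, 213.0), (58.0, 23.0), 90.0)
[array([0.5237, 0.1776]), array([0.5156, 0.1961]), array([0.5644, 0.2184]), array([0.5729, 0.199 ])] [0.54364534 0.19746975 0.129     ]
I,round,square [array([0.6099, 0.149 ]), array([0.5291, 0.1098]), array([0.4624, 0.1626])]
[0.54760372 0.18875524 0.24946544] [0.48365165 0.16209911 0.41176335] [-1.44867074e+01  1.69476350e-02  1.13661325e+02]
[281 184  24  59 991] [293.68819374 213.3481332 ]
((292.5, 213.0), (58.0, 23.0), 90.0)
[array([0.5239, 0.1772]), array([0.5158, 0.1957]), array([0.5646, 0.218 ]), array([0.5731, 0.1986])] [0.54385303 0.19707029 0.129     ]
I,round,square [array([0.6098, 0.1494]), array([0.529 , 0.1102]), array([0.4623, 0.1629])]
in top [218.52142824 181.03807158] [351.12856944 366.22842949]
```

Run:
```python
from h import *
im=cv2.imread('pics/b.png')[...,::-1]; c=viewer.get_calibration('side')
m=((im.min(2)>165)).astype(np.uint8); m[:215]=0;m[252:]=0;m[:,:185]=0;m[:,232:]=0
n,l,s,ce=cv2.connectedComponentsWithStats(m); i=1+np.argmax(s[1:,4]); print(s[i],ce[i])
for P in((.5456,.193),(.5427,.1998),(.544,.1965)): 
  print(P,[proj(c,(P[0]+e*.028*np.cos(np.radians(23.5)),P[1]+e*.028*np.sin(np.radians(23.5)),z)).round(1) for e in(-1,1) for z in(.097,.129)],proj(c,(*P,.113)))
pan=[proj(c,(.5943,-.2278,.076))];print('pan',pan)
ct=viewer.get_calibration('top');snap('side')
for q in masks_of('side','pan_top')[:1]:
  p=np.argwhere(q['pixels'])[:,::-1];e=cv2.fitEllipse(cv2.convexHull(p));print(q['conf'],e,at(c,e[0],.076))
cv2.imwrite('pics/e.png',cv2.resize(im[190:310,130:290],None,fx=5,fy=5,interpolation=cv2.INTER_CUBIC)[...,::-1])
```

```text
[185 215  47  20 716] [207.25837989 223.11731844]
(0.5456, 0.193) [array([223.9, 243.9]), array([222.8, 230.5]), array([198.6, 236.7]), array([197. , 223.4])] [210.43999306 233.67484504]
(0.5427, 0.1998) [array([221.9, 246.1]), array([220.8, 232.6]), array([196.6, 238.9]), array([194.9, 225.5])] [208.40354594 235.81535383]
(0.544, 0.1965) [array([222.9, 245.1]), array([221.8, 231.6]), array([197.6, 237.9]), array([195.9, 224.5])] [209.42885003 234.79770109]
pan [array([331.60590143, 171.54650843])]
0.74 ((331.62921142578125, 174.322998046875), (22.64175796508789, 43.61079025268555), 94.6182632446289) [ 0.58436923 -0.21609536  0.076     ]
```

View pics/e.png

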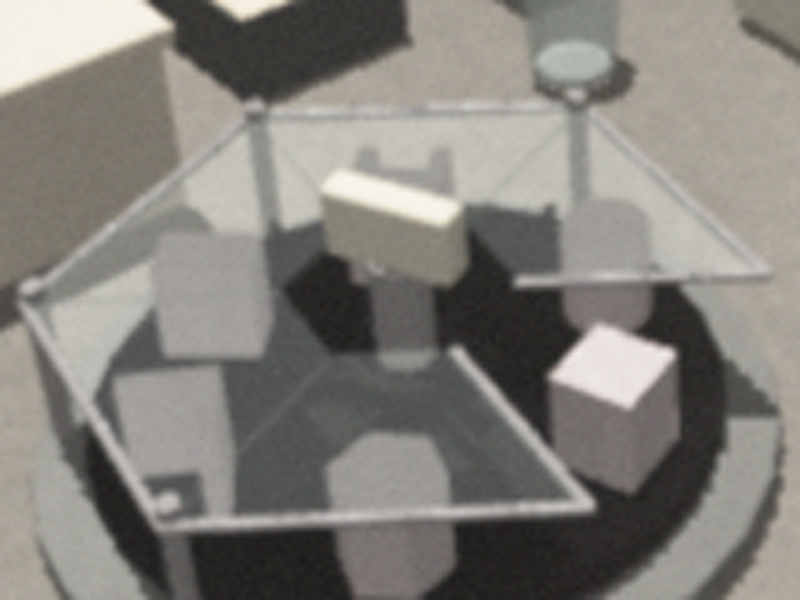

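The side crop shows the bar silhouette centred at px (208.8,235.6), which matches the wrist estimate. I take the knob at (0.543,0.1985); the top camera is biased by about 6 mm.

Run:
```python
from h import *
from scipy.optimize import least_squares
c=viewer.get_calibration('wrist'); g=lambda q,z:at(c,np.array(q)/1.4,z,True)[:2]
V=[g(q,.086) for q in((322,113),(520,125),(593,296),(490,435),(318,428),(230,280))]
r=least_squares(lambda p:np.ravel([p[:2]+p[2]*np.array([np.cos(np.radians(p[3]-60*k)),np.sin(np.radians(p[3]-60*k))])-v for k,v in enumerate(V)]),[.55,.19,.15,-129]); p=r.x
print(p,'res',np.abs(r.fun).max(),'opening',p[3]-30)
for n,q in(('I',(318,333)),('round',(309,218)),('sq',(410,163)),('hex',(515,228))):
  d=g(q,.075)-p[:2]; print(n,np.degrees(np.arctan2(d[1],d[0])),np.linalg.norm(d))
plan([.543,.1985,.103],203.5); print(env.get_obs()['qpos'].round(1))
```

```text
[   0.54324021    0.20255518    0.14191948 -128.88258848] res 0.002039312670979704 opening -158.88258848446105
I -38.14060087469502 0.08439697666462546
round -98.92987262644446 0.09269096572034238
sq -154.40840218983573 0.09008719000175784
hex 143.08222723719072 0.08808974632117847
t 5.15 tcp [0.5474 0.1892 0.2495] [-179.99   -0.   -156.2 ] shift [0.0014 0.0513 0.7325] turn [-0.0001 -0.      0.0035]
[ 25.8  16.5 -57.   89.7  13.9  81.3  81.6]
```

Request:
{"fn": "apply_moves", "kwargs": {"moves": [[0, 0.055, 0.2, 0, 0, 0, 1], [0, 0.055, 0.4, 0, 0, 0, 1], [0, 0.055, 0.6, 0, 0, 0, 1], [0, 0.055, 0.7, 0, 0, 0, 1], [0, 0.055, 0.73, 0, 0, 0, 1], [0, 0.055, 0.73, 0, 0, 0, 1], [0, 0.055, 0.73, 0, 0, 0, 0.3], [0, 0.055, 0.73, 0, 0, 0, 0.3], [0, 0.055, 0.73, 0, 0, 0, 0.3], [0, 0.055, 0.73, 0, 0, 0, 0.3]], "grip_force": 10}}

```text
time_s: 6.15
tool_pos: [0.5434, 0.1995, 0.1043]
tool_rot: [-180.0, 0.1, -156.2]
force: [0.2, 0.7, 0.2]
grip_width: 0.0626
grasp_force: 0.0
```

Run:
```python
from h import *
c=viewer.get_calibration('wrist'); w=snap('wrist','f.png')
plan([.543,.2,.103],203.5); o=env.get_obs(); print(o['qpos'].round(1),o['grip_width'],o['force'])
cv2.imwrite('pics/f.png',w[120:420,80:480][...,::-1])
```

```text
t 6.2 tcp [0.5433 0.1994 0.1041] [-1.7997e+02  5.0000e-02 -1.5619e+02] shift [0.     0.0033 0.0054] turn [-0.0003  0.0006  0.0036]
[ 21.7  23.5 -53.9 100.3  20.5  66.7  75.6] 0.0589540221746824 [-0.14100001 -0.47350018 -0.45573366]
```

View pics/f.png

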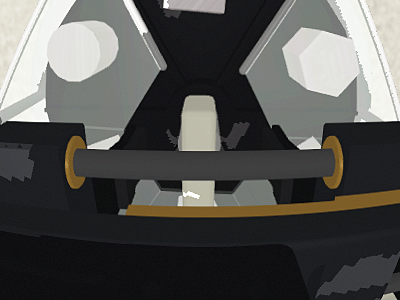

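The view shows the bar at column 199 of the crop, midway between the fingers (about 125 and 275). I'll close on it.

Request:
{"fn": "apply_moves", "kwargs": {"moves": [[0, 0, 0, 0, 0, 0, 0], [0, 0, 0, 0, 0, 0, 0], [0, 0, 0, 0, 0, 0, 0], [0, 0, 0, 0, 0, 0, 0], [0, 0, 0, 0, 0, 0, 0], [0, 0, 0, 0, 0, 0, 0], [0, 0, 0, 0, 0, 0, 0], [0, 0, 0, 0, 0, 0, 0]], "grip_force": 15}}

```text
time_s: 7.0
tool_pos: [0.544, 0.1969, 0.1034]
tool_rot: [-179.8, -0.0, -156.3]
force: [2.2, -4.6, 0.4]
grip_width: 0.016
grasp_force: 15.0
```

Request:
{"fn": "apply_moves", "kwargs": {"moves": [[0, -0.013, 0, 0, 0, 0.005, 0], [0, -0.013, 0, 0, 0, 0.021, 0], [0, -0.013, 0, 0, 0, 0.047, 0], [0, -0.013, 0, 0, 0, 0.082, 0], [0, -0.013, 0, 0, 0, 0.125, 0], [0, -0.013, 0, 0, 0, 0.175, 0], [0, -0.013, 0, 0, 0, 0.231, 0], [0, -0.013, 0, 0, 0, 0.29, 0], [0, -0.013, 0, 0, 0, 0.351, 0], [0, -0.013, 0, 0, 0, 0.412, 0], [0, -0.013, 0, 0, 0, 0.471, 0], [0, -0.013, 0, 0, 0, 0.527, 0], [0, -0.013, 0, 0, 0, 0.577, 0], [0, -0.013, 0, 0, 0, 0.62, 0], [0, -0.013, 0, 0, 0, 0.655, 0], [0, -0.013, 0, 0, 0, 0.681, 0], [0, -0.013, 0, 0, 0, 0.697, 0], [0, -0.013, 0, 0, 0, 0.702, 0]]}}

```text
time_s: 8.8
tool_pos: [0.5443, 0.1991, 0.1034]
tool_rot: [179.8, -0.0, 143.5]
force: [3.4, 3.5, -4.9]
grip_width: 0.016
grasp_force: 15.0
```

Run:
```python
from h import *
plan([.544,.197,.103],83); o=env.get_obs(); print(o['qpos'].round(1),o['grip_width'],o['force'],o['wrist_torque'])
```

```text
t 8.8 tcp [0.5443 0.1991 0.1034] [ 1.7981e+02 -4.0000e-02  1.4349e+02] shift [-0.0052 -0.0093  0.002 ] turn [ 0.0018 -0.0016  0.7038]
[ 13.6  20.  -42.9 100.5  14.8  65.1  19.6] 0.016004172288484313 [ 3.38762475  3.49983172 -4.8699297 ] [ 0.70879778 -0.86630509  0.01335535]
```

Request:
{"fn": "apply_moves", "kwargs": {"moves": [[0, 0, 0, 0, 0, 0.005, 0], [0, 0, 0, 0, 0, 0.021, 0], [0, 0, 0, 0, 0, 0.047, 0], [0, 0, 0, 0, 0, 0.082, 0], [0, 0, 0, 0, 0, 0.125, 0], [0, 0, 0, 0, 0, 0.175, 0], [0, 0, 0, 0, 0, 0.231, 0], [0, 0, 0, 0, 0, 0.29, 0], [0, 0, 0, 0, 0, 0.351, 0], [0, 0, 0, 0, 0, 0.412, 0], [0, 0, 0, 0, 0, 0.471, 0], [0, 0, 0, 0, 0, 0.527, 0], [0, 0, 0, 0, 0, 0.577, 0], [0, 0, 0, 0, 0, 0.62, 0], [0, 0, 0, 0, 0, 0.655, 0], [0, 0, 0, 0, 0, 0.681, 0], [0, 0, 0, 0, 0, 0.697, 0], [0, 0, 0, 0, 0, 0.703, 0], [0, 0, 0, 0, 0, 0.703, 0], [0, 0, 0, 0, 0, 0.703, 0]]}}

```text
time_s: 10.8
tool_pos: [0.5464, 0.2, 0.1034]
tool_rot: [179.7, -0.4, 83.1]
force: [10.2, 6.7, -10.5]
grip_width: 0.0158
grasp_force: 15.0
```

Request:
{"fn": "apply_moves", "kwargs": {"moves": [[0, 0, 0, 0, 0, 0, 0.7], [0, 0, 0, 0, 0, 0, 0.7], [0, 0, 0, 0, 0, 0, 0.7], [0, 0, 0, 0, 0, 0, 0.7], [0, 0, 0, 0, 0, 0, 0.7], [0, 0, -0.2, 0, 0, 0, 0.7], [0, 0, -0.4, 0, 0, 0, 0.7], [0, 0, -0.6, 0, 0, 0, 0.7], [0, 0, -0.7, 0, 0, 0, 0.7], [0, 0, -0.75, 0, 0, 0, 0.7], [0, 0, -0.75, 0, 0, 0, 0.7], [0, 0, -0.75, 0, 0, 0, 0.7]]}}

```text
time_s: 12.0
tool_pos: [0.5434, 0.1966, 0.252]
tool_rot: [-179.9, 0.1, 83.1]
force: [0.2, 0.4, -0.4]
grip_width: 0.0608
grasp_force: 0.0
```

Run:
```python
from h import *
c=viewer.get_calibration('wrist'); w=snap('wrist')
o=env.get_obs(); print(o['tool_pos'],o['tool_rot'],o['qpos'].round(1),c)
t=snap('top')
cv2.imwrite('pics/g.png',np.hstack([w,])[...,::-1]); cv2.imwrite('pics/t2.png',t[...,::-1])
for b in boxes_of('wrist','i_sample_centre')[:2] : print(b)
```

```text
[0.54316327 0.19653635 0.25162206] [-1.79842473e+02  7.62453662e-02  8.30652888e+01] [  7.3  11.6 -34.3  90.2   6.6  80.5 -34.5] {'fov_y': 65.70646984690485, 'cx': 283.61606480240323, 'cy': 217.19734066464883, 'position': array([0.55019733, 0.26541635, 0.41429449]), 'orientation': array([-14.56639631,   0.10955346,  -6.97215986])}
{'location': [222.5, 233.7], 'conf': 0.75}
```

View pics/g.png

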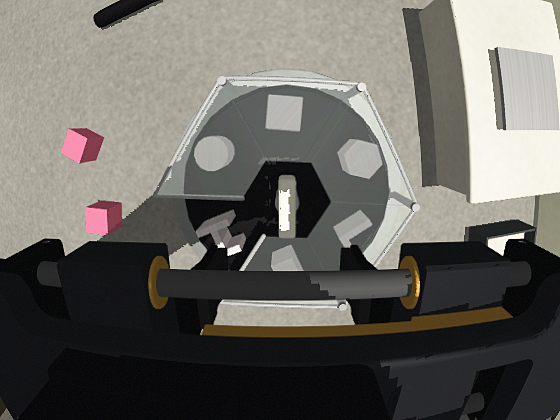

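The I-section is in the opening at (222,235), between the wire edges ending at (243,198) and (265,235). I need an enlarged crop to get its position and angle.

Run:
```python
import cv2
im=cv2.imread('pics/g.png'); cv2.imwrite('pics/g2.png',cv2.resize(im[185:285,180:310],None,fx=6,fy=6,interpolation=cv2.INTER_CUBIC))
```

```text
(no output)
```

View pics/g2.png

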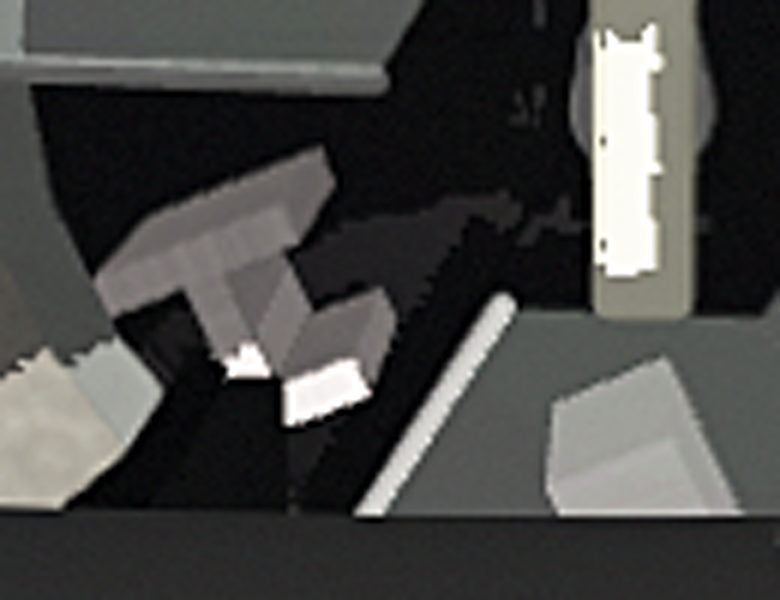

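Run:
```python
from h import *
c=viewer.get_calibration('wrist'); print(env.get_obs()['tool_pos'])
g=lambda u,v,z:at(c,(180+u/6,185+v/6),z,True)[:2]
A,B,C=g(97,275,.075),g(281,208,.075),g(369,397,.075); az=lambda d:np.degrees(np.arctan2(d[1],d[0]))
print(A,B,C,'len',np.linalg.norm(A-B),np.linalg.norm(C-B),'az AB',az(B-A),'az CB',az(B-C))
ctr=(A+C)/2; k=g(643,160,.129); print('I',ctr,'knob',k,'rad az',az(ctr-k),np.linalg.norm(ctr-k),az(ctr-[.5445,.198]))
ct=viewer.get_calibration('top'); print('in top',proj(ct,(*ctr,.075)))
plan([*ctr,.25],az(B-C)-90+90)
a=az(B-C)
plan([*ctr,.25],a+90); plan([*ctr,.25],a-90)
```

```text
[0.54321987 0.19662575 0.25173641]
[0.43964359 0.17419567] [0.47676376 0.18274681] [0.48708186 0.14476404] len 0.038092373777814895 0.039359295953947854 az AB 12.972556527116808 az CB 105.19777198124753
I [0.46336272 0.15947985] knob [0.54424115 0.19668484] rad az -155.29703586206182 0.08902545361294482 -154.60384148739453
in top [234.87200237 215.95070266]
t 12.15 tcp [0.5432 0.1966 0.2517] [-1.7984e+02  7.0000e-02  8.3070e+01] shift [-0.2325 -0.3739  0.01  ] turn [-0.002   0.0004 -0.2575]
t 12.15 tcp [0.5432 0.1966 0.2517] [-1.7984e+02  7.0000e-02  8.3070e+01] shift [-0.2325 -0.3739  0.01  ] turn [-2.0000e-03 -1.3000e-03 -1.3047e+00]
t 12.15 tcp [0.5432 0.1966 0.2517] [-1.7984e+02  7.0000e-02  8.3070e+01] shift [-0.2325 -0.3739  0.01  ] turn [-0.0012  0.0018  0.7897]
```

Request:
{"fn": "apply_moves", "kwargs": {"moves": [[-0.12, -0.19, 0, 0, 0, 0.09, 0.65], [-0.23, -0.37, 0, 0, 0, 0.18, 0.65], [-0.23, -0.37, 0.1, 0, 0, 0.28, 0.65], [-0.23, -0.37, 0.2, 0, 0, 0.38, 0.65], [-0.23, -0.37, 0.3, 0, 0, 0.48, 0.65], [-0.23, -0.37, 0.35, 0, 0, 0.58, 0.65], [-0.23, -0.37, 0.35, 0, 0, 0.68, 0.65], [-0.23, -0.37, 0.35, 0, 0, 0.76, 0.65], [-0.23, -0.37, 0.35, 0, 0, 0.8, 0.65], [-0.23, -0.37, 0.35, 0, 0, 0.8, 0.65], [-0.23, -0.37, 0.35, 0, 0, 0.8, 0.65], [-0.23, -0.37, 0.35, 0, 0, 0.8, 0.65]]}}

```text
time_s: 13.35
tool_pos: [0.4648, 0.1602, 0.1832]
tool_rot: [180.0, 0.0, 14.4]
force: [0.1, -0.8, 0.1]
grip_width: 0.0563
grasp_force: 0.0
```

Run:
```python
from h import *
c=viewer.get_calibration('wrist'); w=snap('wrist')
plan([.4634,.1595,.048],14); o=env.get_obs(); print(o['qpos'].round(1),o['grip_width'])
e=[proj(c,(.4634+s*.02*np.cos(a)-t*.02*np.sin(a),.1595+s*.02*np.sin(a)+t*.02*np.cos(a),.075),True) for a in[np.radians(14)] for s,t in((1,1),(1,-1),(-1,-1),(-1,1))]
big=cv2.resize(w,None,fx=4,fy=4,interpolation=cv2.INTER_CUBIC)
cv2.polylines(big,[(np.array(e)*4).astype(np.int32)],True,(255,0,0),1)
m=np.mean(e,0); x=int(m[0]-90);y=int(m[1]-70); x=max(x,0);y=max(y,0);print(x,y)
cv2.imwrite('pics/k.png',big[y*4:y*4+560,x*4:x*4+720][...,::-1])
```

```text
t 13.4 tcp [0.4649 0.1603 0.1833] [1.800e+02 2.000e-02 1.436e+01] shift [-0.0077  0.0019  0.6764] turn [0.     0.0003 0.0042]
[ 10.2   2.  -32.7 107.1   1.1  71.3 -98.5] 0.05627870624765344
195 144
```

View pics/k.png

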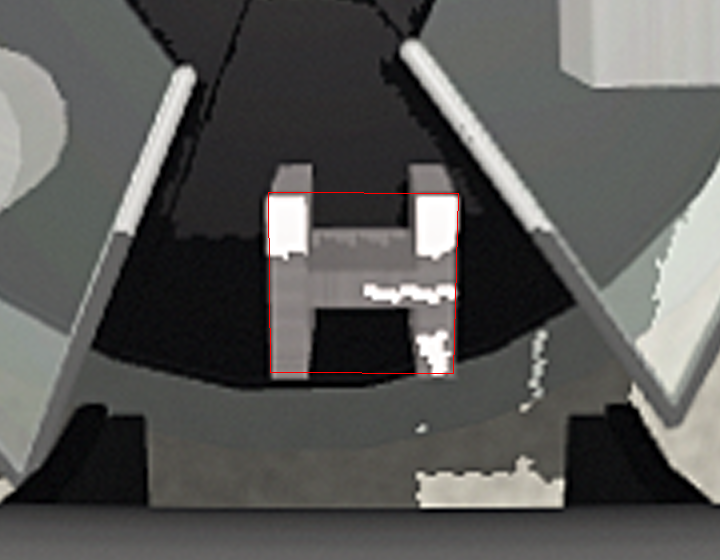

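The red outline predicted for the I's top face coincides with the picture. The right-hand wire is close, so I'll grip 8 mm further out with a narrower opening.

Request:
{"fn": "apply_moves", "kwargs": {"moves": [[-0.048, 0.002, 0, 0, 0, 0.004, 0.555], [-0.048, 0.002, 0, 0, 0, 0.004, 0.555], [-0.048, 0.002, 0.1, 0, 0, 0.004, 0.555], [-0.048, 0.002, 0.25, 0, 0, 0.004, 0.555], [-0.048, 0.002, 0.4, 0, 0, 0.004, 0.555], [-0.048, 0.002, 0.5, 0, 0, 0.004, 0.555], [-0.048, 0.002, 0.6, 0, 0, 0.004, 0.555], [-0.048, 0.002, 0.65, 0, 0, 0.004, 0.555], [-0.048, 0.002, 0.67, 0, 0, 0.004, 0.555], [-0.048, 0.002, 0.67, 0, 0, 0.004, 0.555], [-0.048, 0.002, 0.67, 0, 0, 0.004, 0.555]], "grip_force": 15}}

```text
time_s: 14.5
tool_pos: [0.4565, 0.1578, 0.0504]
tool_rot: [180.0, -0.1, 14.0]
force: [-0.0, -0.1, 1.3]
grip_width: 0.0482
grasp_force: 0.0
```

No contact on the way down, so I'll close.

Request:
{"fn": "apply_moves", "kwargs": {"moves": [[0, 0, 0, 0, 0, 0, 0.4], [0, 0, 0, 0, 0, 0, 0.3], [0, 0, 0, 0, 0, 0, 0.3], [0, 0, 0, 0, 0, 0, 0.3], [0, 0, 0, 0, 0, 0, 0.3]], "grip_force": 15}}

```text
time_s: 15.0
tool_pos: [0.4564, 0.1575, 0.0503]
tool_rot: [180.0, -0.1, 14.0]
force: [-0.8, -1.0, 5.7]
grip_width: 0.0398
grasp_force: 15.0
```

Request:
{"fn": "apply_moves", "kwargs": {"moves": [[0, 0, -0.05, 0, 0, 0, 0.3], [0, 0, -0.15, 0, 0, 0, 0.3], [0, 0, -0.25, 0, 0, 0, 0.3], [0, 0, -0.35, 0, 0, 0, 0.3], [0, 0, -0.45, 0, 0, 0, 0.3], [0, 0, -0.55, 0, 0, 0, 0.3], [0, 0, -0.65, 0, 0, 0, 0.3], [0, 0, -0.7, 0, 0, 0, 0.3], [0, 0, -0.7, 0, 0, 0, 0.3]]}}

```text
time_s: 15.9
tool_pos: [0.4565, 0.1579, 0.1908]
tool_rot: [180.0, -0.2, 14.0]
force: [0.1, 1.6, -0.9]
grip_width: 0.0402
grasp_force: 15.0
```

Run:
```python
from h import *
plan([.457,.1578,.19],14); o=env.get_obs(); print(o['qpos'].round(1),o['grip_width'],o['grasp_force'])
W=[(*o['tool_pos'],float(o['tool_rot'][2])),(.52,.03,.19,-12),(.55,-.12,.19,-35),(.575,-.225,.19,-40)]
T=[(np.array(w[:3]),rot([180,0,w[3]])) for w in W]
for (p,A),(q,B) in zip(T,T[1:]): print(((A.T@(q-p))/.2).round(3),(R.from_matrix(A.T@B).as_rotvec()/1.5).round(3),q.round(3))
```

```text
t 15.9 tcp [0.4565 0.1579 0.1908] [ 1.7999e+02 -1.5000e-01  1.3980e+01] shift [0.0023 0.0012 0.0042] turn [ 0.0001 -0.0018 -0.0003]
[ 10.7   0.2 -32.8 107.7   0.2  71.9 -98.1] 0.04015420364773784 14.999781826045364
[0.154 0.697 0.004] [-0.    -0.     0.302] [0.52 0.03 0.19]
[0.303 0.702 0.   ] [ 0.    -0.     0.268] [ 0.55 -0.12  0.19]
[0.404 0.358 0.   ] [-0.    -0.     0.058] [ 0.575 -0.225  0.19 ]
```

Request:
{"fn": "apply_moves", "kwargs": {"moves": [[0.04, 0.17, 0, 0, 0, 0.07, 0.3], [0.08, 0.35, 0, 0, 0, 0.15, 0.3], [0.12, 0.55, 0, 0, 0, 0.23, 0.3], [0.15, 0.7, 0, 0, 0, 0.3, 0.3], [0.15, 0.7, 0, 0, 0, 0.3, 0.3], [0.15, 0.7, 0, 0, 0, 0.3, 0.3]]}}

```text
time_s: 16.5
tool_pos: [0.5179, 0.0287, 0.188]
tool_rot: [-180.0, 0.2, -11.8]
force: [0.3, 0.8, -1.5]
grip_width: 0.0399
grasp_force: 15.0
```

Request:
{"fn": "apply_moves", "kwargs": {"moves": [[0.08, 0.18, 0, 0, 0, 0.07, 0.3], [0.16, 0.36, 0, 0, 0, 0.14, 0.3], [0.24, 0.55, 0, 0, 0, 0.21, 0.3], [0.3, 0.7, 0, 0, 0, 0.27, 0.3], [0.3, 0.7, 0, 0, 0, 0.27, 0.3], [0.3, 0.7, 0, 0, 0, 0.27, 0.3], [0.3, 0.7, 0, 0, 0, 0.27, 0.3]]}}

```text
time_s: 17.2
tool_pos: [0.5486, -0.1176, 0.1892]
tool_rot: [-180.0, 0.1, -34.8]
force: [-0.4, -0.1, -0.8]
grip_width: 0.0401
grasp_force: 15.0
```

Run:
```python
from h import *
from scipy.optimize import least_squares
o=env.get_obs(); print(o['tool_pos'],o['tool_rot'],o['grip_width'],o['qpos'].round(1))
c=viewer.get_calibration('wrist'); w=snap('wrist')
q=masks_of('wrist','pan_top')
for m in q[:1]:
  p=np.argwhere(m['pixels'])[:,::-1]; h=cv2.convexHull(p)[:,0]
  W=np.array([at(c,u,.076,True)[:2] for u in h])
  r=least_squares(lambda x:np.hypot(*(W-x[:2]).T)-x[2],[.59,-.22,.055],loss='soft_l1',f_scale=.001); print(m['conf'],len(p),r.x,np.abs(r.fun).max(),p.min(0),p.max(0))
big=cv2.resize(w,(784,588))
for m in q[:1]: cv2.drawContours(big,[(h*1.4).astype(np.int32)],-1,(255,0,0),1)
cv2.imwrite('pics/l.png',big[...,::-1])
```

```text
[ 0.54860231 -0.11759545  0.18918151] [-1.79960836e+02  7.30770051e-02 -3.47675273e+01] 0.04011168007099481 [  24.8    9.6  -17.    98.1    2.9   72.8 -117.7]
0.82 12153 [ 0.59050744 -0.22437653  0.05502754] 0.000695633916305366 [295  41] [418 165]
```

View pics/l.png

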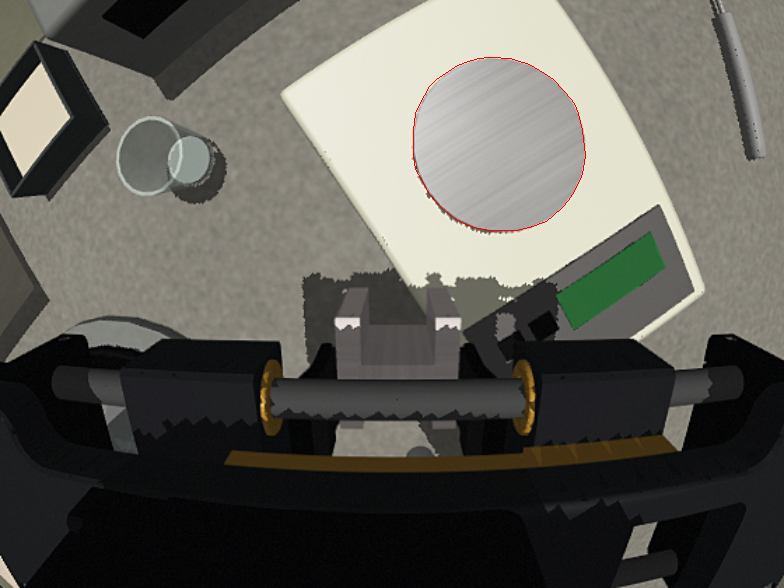

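The pan fits at (0.5905,-0.2244) with a 55.0 mm radius, as it should. The sample hangs upright in the grip at picture (397,345).

Run:
```python
from h import *
c=viewer.get_calibration('wrist');o=env.get_obs();A=rot(o['tool_rot'])
for q in((335,322),(459,322)): print('top edge in tool',(A.T@(at(c,np.array(q)/1.4,o['tool_pos'][2]+.0247,True)-o['tool_pos'])).round(4))
a=np.radians(-40); P=np.array([.5905,-.2244])-.0075*np.array([np.cos(a),np.sin(a)]); print(P)
plan([*P,.105],-40)
```

```text
top edge in tool [ 0.0247 -0.0196 -0.0247]
top edge in tool [ 0.0247  0.0198 -0.0247]
[ 0.58475467 -0.21957909]
t 17.3 tcp [ 0.5487 -0.118   0.1895] [-1.7998e+02  3.0000e-02 -3.4790e+01] shift [0.4377 0.3144 0.4221] turn [-0.0002  0.0003  0.0606]
```

Request:
{"fn": "apply_moves", "kwargs": {"moves": [[0.11, 0.08, 0, 0, 0, 0.02, 0.3], [0.24, 0.17, 0, 0, 0, 0.04, 0.3], [0.36, 0.26, 0, 0, 0, 0.06, 0.3], [0.44, 0.314, 0, 0, 0, 0.06, 0.3], [0.44, 0.314, 0, 0, 0, 0.06, 0.3], [0.44, 0.314, 0.1, 0, 0, 0.06, 0.3], [0.44, 0.314, 0.2, 0, 0, 0.06, 0.3], [0.44, 0.314, 0.3, 0, 0, 0.06, 0.3], [0.44, 0.314, 0.37, 0, 0, 0.06, 0.3], [0.44, 0.314, 0.4, 0, 0, 0.06, 0.3], [0.44, 0.314, 0.41, 0, 0, 0.06, 0.3], [0.44, 0.314, 0.41, 0, 0, 0.06, 0.3], [0.44, 0.314, 0.41, 0, 0, 0.06, 0.3]]}}

```text
time_s: 18.6
tool_pos: [0.5855, -0.2224, 0.1086]
tool_rot: [-180.0, -0.1, -40.2]
force: [0.3, 0.1, -0.6]
grip_width: 0.0395
grasp_force: 15.0
```

Run:
```python
from h import *
plan([.585,-.2195,.0962],-40);o=env.get_obs();print(o['force'],o['grip_width'],o['qpos'].round(1))
```

```text
t 18.6 tcp [ 0.5855 -0.2224  0.1086] [-1.7997e+02 -1.0000e-01 -4.0170e+01] shift [-0.0115 -0.0096  0.0622] turn [-0.0004 -0.0011 -0.0019]
[ 0.28482695  0.07580382 -0.58402703] 0.039506920115225316 [  28.7   20.4  -12.7   94.3    4.8   65.8 -115.3]
```

Request:
{"fn": "apply_moves", "kwargs": {"moves": [[-0.008, -0.008, 0.01, 0, 0, 0, 0.3], [-0.008, -0.008, 0.02, 0, 0, 0, 0.3], [-0.008, -0.008, 0.03, 0, 0, 0, 0.3], [-0.008, -0.008, 0.04, 0, 0, 0, 0.3], [-0.008, -0.008, 0.045, 0, 0, 0, 0.3], [-0.008, -0.008, 0.05, 0, 0, 0, 0.3], [-0.008, -0.008, 0.055, 0, 0, 0, 0.3], [-0.008, -0.008, 0.055, 0, 0, 0, 0.3]]}}

```text
time_s: 19.4
tool_pos: [0.5846, -0.2201, 0.0964]
tool_rot: [180.0, 0.0, -40.2]
force: [0.7, 0.4, -1.1]
grip_width: 0.0398
grasp_force: 15.0
```

Request:
{"fn": "apply_moves", "kwargs": {"moves": [[0, 0, 0.003, 0, 0, 0, 0.3], [0, 0, 0.005, 0, 0, 0, 0.3], [0, 0, 0.005, 0, 0, 0, 0.3]]}}

```text
time_s: 19.7
tool_pos: [0.5847, -0.2201, 0.0958]
tool_rot: [180.0, -0.0, -40.2]
force: [-0.7, -0.1, 0.1]
grip_width: 0.0397
grasp_force: 15.0
```

Request:
{"fn": "apply_moves", "kwargs": {"moves": [[0, 0, 0.003, 0, 0, 0, 0.3], [0, 0, 0.005, 0, 0, 0, 0.3], [0, 0, 0.005, 0, 0, 0, 0.3], [0, 0, 0.005, 0, 0, 0, 0.3]]}}

```text
time_s: 20.1
tool_pos: [0.5847, -0.2201, 0.0948]
tool_rot: [180.0, -0.0, -40.2]
force: [-0.5, 0.1, 2.3]
grip_width: 0.0398
grasp_force: 15.0
```

The force has risen to +2.3 N, so the sample is resting on the pan. I'll let go.

Request:
{"fn": "apply_moves", "kwargs": {"moves": [[0, 0, 0, 0, 0, 0, 0.5], [0, 0, 0, 0, 0, 0, 0.55], [0, 0, 0, 0, 0, 0, 0.65], [0, 0, 0, 0, 0, 0, 0.75], [0, 0, 0, 0, 0, 0, 0.75], [0, 0, 0, 0, 0, 0, 0.75], [0, 0, -0.05, 0, 0, 0, 0.75], [0, 0, -0.15, 0, 0, 0, 0.75], [0, 0, -0.3, 0, 0, 0, 0.75], [0, 0, -0.5, 0, 0, 0, 0.75], [0, 0, -0.6, 0, 0, 0, 0.75], [0, 0, -0.6, 0, 0, 0, 0.75], [0, 0, -0.6, 0, 0, 0, 0.75], [0, 0, -0.6, 0, 0, 0, 0.75]]}}

```text
time_s: 21.5
tool_pos: [0.5837, -0.2198, 0.2131]
tool_rot: [179.9, 0.1, -40.2]
force: [-0.8, 0.3, -1.3]
grip_width: 0.0652
grasp_force: 0.0
```

Run:
```python
from h import *
c=viewer.get_calibration('wrist');w=snap('wrist');s=snap('side');o=env.get_obs();print(o['tool_pos'],o['force'],o['grip_width'])
a=np.radians(-40.2)
wq=cv2.resize(w,(400,300));
e=[proj(c,(.5905+.055*np.cos(t),-.2244+.055*np.sin(t),.076),True) for t in np.linspace(0,6.28,40)]
big=w.copy();cv2.polylines(big,[np.array(e).astype(np.int32)],True,(255,0,0),1)
e=[proj(c,(.5905+.02*(x*np.cos(a)-y*np.sin(a)),-.2244+.02*(x*np.sin(a)+y*np.cos(a)),.1205),True) for x,y in((1,1),(1,-1),(-1,-1),(-1,1))]
cv2.polylines(big,[np.array(e).astype(np.int32)],True,(255,0,0),1)
A=cv2.resize(big[100:310,180:380],(400,420)); B=cv2.resize(s[130:330,120:390],None,fx=1.48,fy=2.1)
cv2.imwrite('pics/m.png',np.hstack([A,B[:420]])[...,::-1])
```

```text
[ 0.58374869 -0.21984345  0.21291609] [-0.51304288 -0.44051189  0.14472241] 0.06505519702012738
```

View pics/m.png

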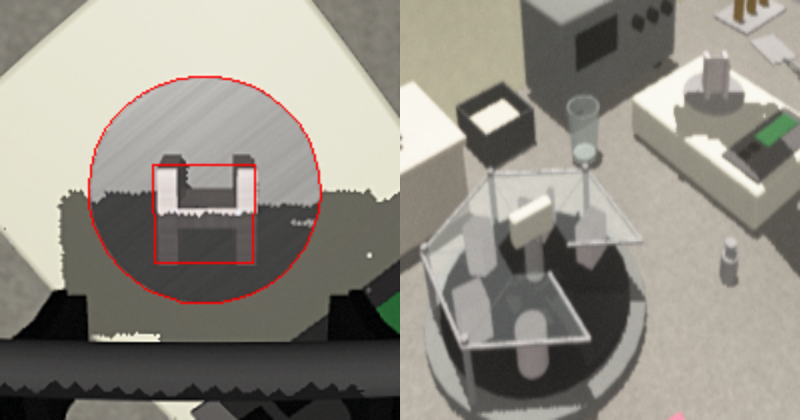

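The I stands centred on the pan: its top face coincides with the predicted square at (205,213). The five other samples, the weight and the beaker all stand, and the arm is clear.

```bash
python3 -c "
from h import *
print(env.sign_off())"
```

```text
the job is handed in; nothing more can be done
None
```

I turned the I-section to the front opening, lifted it out there and set it upright near the middle of the balance pan. The last picture shows the other five samples, the calibration weight and the beaker still standing. I handed the job in at about 21.6 s; no verdict was returned.

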